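# Set and clamp the rod rest's telescopic leg

## Task

Take hold of the rod rest's sliding leg by the V-notched plate at its top, turn it so the little tongue on its collar points squarely at the marker clip, and raise it until the tongue is level with the clip. Still holding the leg there, slide the stand's carriage all the way along its rail to the end stop, so that the fixed post swings the cam lever closed; the lever must not be closed before the leg is set, and the leg must stay at the mark while it closes. The leg sinks if let go, so finish while still gripping and holding it at the mark, and leave the small hardware beside the stand undisturbed.

Things in the scene. Friction and masses are not known exactly. Their poses are not given: they have to be found in the camera images.
- stand: Rod rest's fixed grey bed on the table: plate 165 mm (its x, -55 to +110) by 310 mm (its y) by 12 mm, with a steel rail along its y axis on the line x = 0. Origin at the underside below the rail's middle; z up. An upright end stop plate closes the rail's +y end.
- carriage: Dark steel carriage on the rail, 64 x 118 x 30 mm, bearing the leg's sleeve, the cam lever and an upright scale strip (top 186 mm over the table). Origin on the leg's vertical axis at its underside, 24 mm over the table; axes parallel to the stand's. Slides only along the stand's y (3 N friction): starts at y = -85 to -25 mm in the stand's frame, ends at +85 mm at the end stop.
- leg: Sliding steel leg, upright in the sleeve: 18 mm rod, collar with one tongue, V-notched plate on top. Origin on its axis, level with the carriage's origin when fully down. Rises up to 85 mm; about 0.38 kg, sinks if let go even with the lever closed. Turns about z, 1.57 rad either way from parallel to the carriage; starts turned 0.4 to 1.2 rad counterclockwise (from above), all but fully down.
- leg_grip (a point): Grip point on the leg's axis in the upright plate at its top, 192 mm above the leg's origin. The plate is 10 mm thick (leg's x) and 52 mm wide (leg's y), from 168 mm above the leg's origin up to 205 mm in the middle of its V notch and about 225 mm at the wing tips. Axes as the leg's.
- tongue_tip (a point): Tip of the small flat tongue (8 mm wide, 4 mm thick) on the leg's round collar: 36 mm from the leg's axis along the leg's -y, 85 mm above the leg's origin, at mid thickness. Axes as the leg's.
- marker_mid (a point): Length mark: middle of the inner face of the black marker clip (32 mm wide, 7 mm high), clamped tight on the scale strip, 46 mm from the leg's axis on the carriage's -y side; axes as the carriage's. Its height varies: 26 to 65 mm above the tongue at the start. The leg is set when the tongue's tip is level with this point and straight opposite it (leg's axes parallel to the carriage's).
- lever (a joint): Angle (rad) of the black cam lever, a bar 78 x 10 x 14 mm swinging level about a pin on the carriage (35 mm from the leg's axis on its +x side, 82 mm over the table). 0 to 0.2 at the start: open, slanting towards the end stop. The post meets it 75 to 85 mm before the carriage's end stop and pushes it back to about 1.83, closed, when the carriage is there. Friction 0.06 N m: stays where left.
- lever_tip (a point): Outer end of the cam lever, 74 mm from its pin.
- post_top (a point): Top centre of the fixed upright steel post on the bed, 12 mm in diameter, 97 mm above the table, at x = 65 mm, y = 47 mm in the stand's frame.
- nut: Bystander: loose steel hexagon nut, 36 mm across, 19 mm high, on the table beyond the bed. Origin at its underside.
- bolt: Bystander: loose hexagon bolt, 95 mm long, lying on the table on the robot's side of the bed. Origin under its middle.
- rod_stub: Bystander: loose piece of threaded rod, 120 mm long, 16 mm thick, lying on the table on the robot's side of the bed. Origin under its middle.

How it is judged:
By the outcome, as a careful person would: the job done as asked, in the order asked, and still so for the second after the job is handed in, while the arm keeps its last pose, push and grip.
It also fails if it takes over 38 s, if anything falls off the work surface, if the arm or the gripper's body presses on something with over 40 N, if the wrist force passes 120 N, or if a joint passes its speed limit or range.

## Robot

A 7-joint arm with a two-finger parallel gripper is mounted at the origin on the work surface. World frame = base frame: x ahead of the robot, y to its left, z up, the work surface at z = 0. Lengths are in m, angles in rad, forces in N, time in s.
With the tool pointing down it reaches from about 0.425 to 0.825 m from the base axis. Payload 3.6 kg.
Tool frame: the origin (TCP) lies midway between the tips of the shut fingers; the grasp point (between the pads) lies 19 mm behind it; z points along the fingers, y is the direction in which the jaws open and shut (so a half turn about z gives the same grasp; the last joint's range is limited). The gripper opens to 93 mm and grips with 3 to 60 N. Pads are 15 mm wide; open, the fingers measure 128 mm over their backs; the gripper's body (75 mm by 188 mm) begins 65 mm behind the grasp point.
Start: joints at [-1.157, 0.615, -0.013, 1.423, 0.008, 1.103, -0.04], TCP at [0.277, 0.588, 0.219] pointing down, gripper open.
Joint ranges: [-3.12, 3.12], [-0.3, 2.06], [-1.34, 1.32], [0.26, 2.42], [-1.36, 4.5], [0.01, 1.98], [-2.84, 2.84]. Speed limits (rad/s): [2.79, 2.79, 3.14, 3.14, 3.14, 3.14, 3.14].

## Interface

Orientations are given as a rotation vector (axis times angle).
In Python, from rig import * gives the robot as it stands. Calls block until the motion is done:
- move_to(position, orientation): joint-space move of the TCP to a pose.
- line_to(position, orientation=None, velocity=0.15): straight line of the TCP; orientation=None keeps the orientation; velocity is the mean speed in m/s.
- goto_joints(angles): joint-space move.
- set_gripper(opening): opening from 0.0 (shut) to 1.0 (fully open); the grip force is fixed at half the most; returns when the fingers have stopped.
- sleep(seconds).
- inverse_kinematics(position, orientation): joint angles nearest the present ones, or None.
- get_image(name): name is "scene" or "top" or "wrist"; returns the picture (480x640x3 uint8, red, green, blue); there is no depth.
- camera_params(name): a dict with "K" (3x3 intrinsics, pixels), "k1" (the pictures are not rectified: a ray, as slopes to the right and down, at radius r is drawn at 1 + k1 r^2 times it, then the intrinsics apply), "R" (3x3) and "t" (3): a world point X has camera coordinates R X + t. Camera axes: x right, y down, z forward; pixel columns grow to the right and rows downward; lengths in m; the calibration is good to about 2 mm. A picture is of the moment at which its call begins: read the wrist's pose just before it. camera_params takes no time and is no camera call; for the wrist camera it gives the pose at the moment of the call.
A pose or a line that the arm cannot do raises IKError and nothing moves.
- sign_off(): hands the job in, once; it reports no verdict.
Readings, each from a call of its own:
- current_t(): time.
- current_joints(): joint angles.
- current_qvel(): joint speeds.
- current_tau(): joint torques, N m.
- current_tcp_pos(): TCP position.
- current_eef_rot(): TCP orientation.
- current_ft_force(): force on the tool from outside, world axes, zero at the start.
- current_ft_torque(): the same for the moment, N m.
- current_grip_width(): opening from 0.0 (shut) to 1.0 (fully open).
Only numpy, scipy, OpenCV 4.12 (cv2) and the standard library are available. Lean on these libraries where they do the work, as an engineer would, in place of code of your own. Each camera call takes 0.05 s, during which the arm holds its last target. There are 200 camera calls.

## Working session

There is one attempt and no reset: what is moved stays moved. The work goes in short steps, each a Python script; the robot and the scene stay as the last script left them, time stands still between calls to the robot, and variables do not carry over. Pictures are saved under pics/ and viewed, on a budget of 10 in all, crops included, one or two more only if the job needs it, and the job is handed in when it is done.

```bash
mkdir -p pics; ls; python3 - <<'E'
from rig import *
import cv2
for n in("scene","top"):
    im=get_image(n); cv2.imwrite(f"pics/{n}0.png",im[:,:,::-1]); p=camera_params(n); print(n,p)
print(current_t(),current_eef_rot())
E
```

```text
pics
scene {'K': array([[592.09070995,   0.        , 313.90998462],
       [  0.        , 592.09070995, 238.11675253],
       [  0.        ,   0.        ,   1.        ]]), 'k1': -0.13843745282541178, 'R': array([[-0.37566555,  0.92675286,  0.00213149],
       [ 0.64388181,  0.26265467, -0.71862977],
       [-0.66655203, -0.26859201, -0.69538962]]), 't': array([ 0.19440185, -0.26754446,  1.44597348])}
top {'K': array([[620.79163085,   0.        , 306.67284846],
       [  0.        , 620.79163085, 233.26627513],
       [  0.        ,   0.        ,   1.        ]]), 'k1': 0.020473633264868275, 'R': array([[ 0.00794871, -0.99983799,  0.01614975],
       [-0.99536947, -0.00945826, -0.09565651],
       [ 0.09579376, -0.01531462, -0.99528339]]), 't': array([0.02103015, 0.5978589 , 1.05889941])}
0.1 [-0.68510986 -3.06554238  0.00345262]
```

View pics/scene0.png

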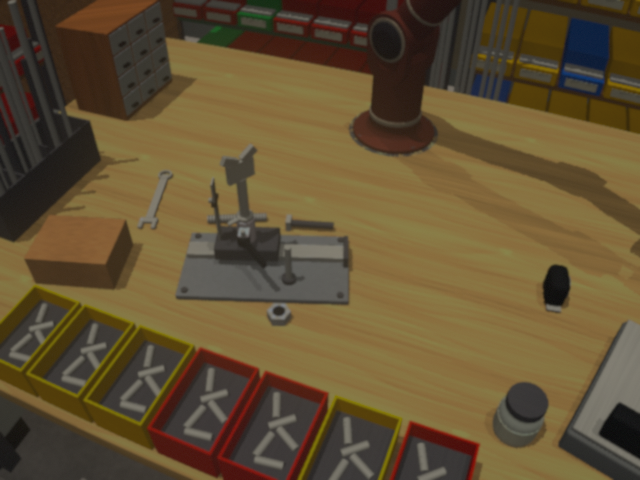

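View pics/top0.png

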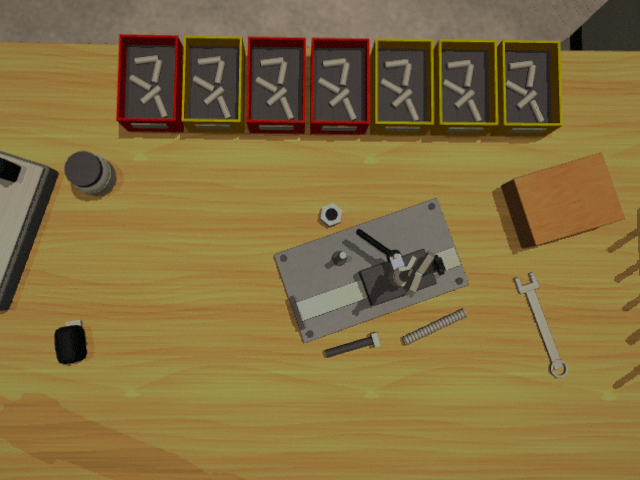

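The scene view shows the stand with the leg plate at about (238,165). The top view shows the bed with corners near (276,255), (437,200), (468,287) and (307,340), the end stop on the left (world +y), the post at (341,257), and the bolt and rod on the robot's side. I'll enlarge this for precise pixel positions.

```bash
cat > h.py <<'E'
import numpy as np, cv2
from rig import *
def ray(n,uv,p=None):
    p=p or camera_params(n); K=p["K"]; d=(np.array(uv,float)-K[:2,2])/K[0,0]; s=d.copy()
    for _ in range(20): s=d/(1+p["k1"]*(s@s))
    R,t=np.array(p["R"]),np.array(p["t"]); v=R.T@np.array([*s,1]); return -R.T@t, v/np.linalg.norm(v)
def onz(n,uv,z,p=None):
    c,v=ray(n,uv,p); return c+v*(z-c[2])/v[2]
def proj(n,X,p=None):
    p=p or camera_params(n); x=p["R"]@np.array(X)+p["t"]; s=x[:2]/x[2]; return p["K"][:2,2]+p["K"][0,0]*s*(1+p["k1"]*(s@s))
def tri(rays):
    A=0;b=0
    for c,v in rays:
        P=np.eye(3)-np.outer(v,v); A=A+P; b=b+P@c
    return np.linalg.solve(A,b)
E
python3 - <<'E'
from h import *
im=cv2.imread("pics/top0.png"); hsv=cv2.cvtColor(im,cv2.COLOR_BGR2HSV)
m=(hsv[:,:,1]<70).astype(np.uint8)*255; r=np.zeros_like(m); r[185:355,262:480]=1; m*=r
cs,_=cv2.findContours(m,0,2); c=max(cs,key=cv2.contourArea)
q=cv2.boxPoints(cv2.minAreaRect(c)); print(cv2.contourArea(c),q)
for u in q: print(u,onz("top",u,.012))
cr=cv2.resize(im[190:355,262:482],None,fx=3.6,fy=3.6,interpolation=cv2.INTER_CUBIC)
cv2.imwrite("pics/topc.png",cr)
s=cv2.imread("pics/scene0.png"); cv2.imwrite("pics/scenec.png",cv2.resize(s[140:305,170:360],None,fx=3.6,fy=3.6,interpolation=cv2.INTER_CUBIC))
E
```

```text
15850.0 [[273.16223 254.33678]
 [438.05573 196.90196]
 [468.7591  285.05023]
 [303.8656  342.48505]]
[273.16223 254.33678] [0.56119288 0.08504033 0.012     ]
[438.05573 196.90196] [ 0.66697049 -0.20905101  0.012     ]
[468.7591  285.05023] [ 0.50994421 -0.26148139  0.012     ]
[303.8656  342.48505] [0.40745705 0.02937321 0.012     ]
```

View pics/topc.png

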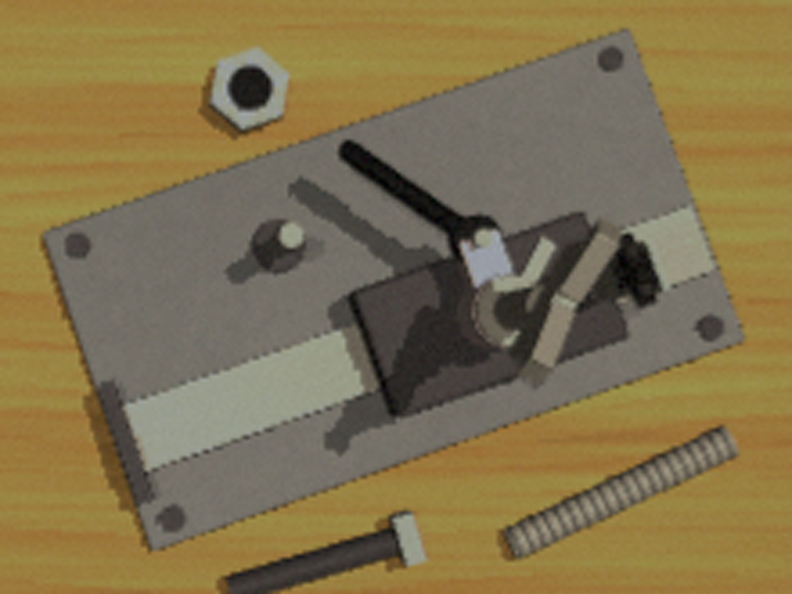

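View pics/scenec.png

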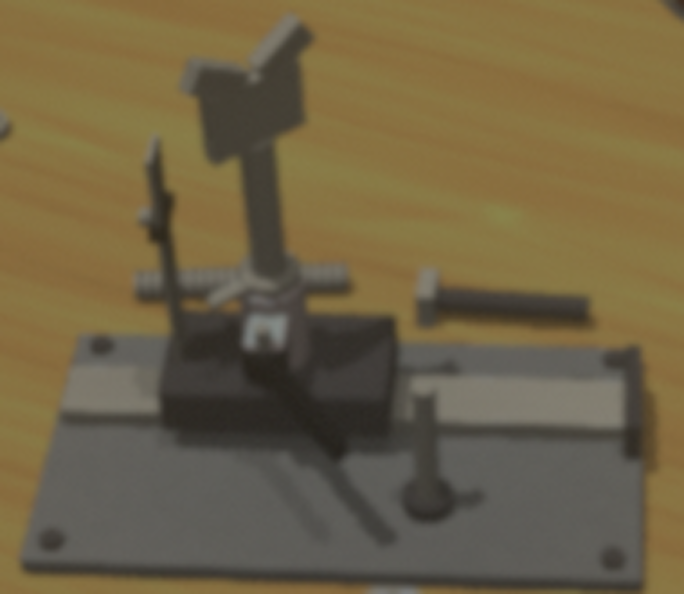

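The crops are usable. In topc the bed corners are (45,232), (630,30), (745,340) and (152,550), the notch is at (565,299), and the wing tips are at (605,232) and (535,372). In scenec the notch is at (254,77), the wings at (190,70) and (300,28), and the clip at about (160,218).

```bash
python3 - <<'E'
from h import *
f=lambda x,o:(np.array(x,float)+.5)/3.6-.5+np.array(o)
T=lambda *x:f(x,(262,190)); S=lambda *x:f(x,(170,140))
W=np.array([onz("top",T(*c),.012)[:2] for c in [(45,232),(630,30),(745,340),(152,550)]])
L=np.array([(110,155),(110,-155),(-55,-155),(-55,155)])/1e3
wc,lc=W.mean(0),L.mean(0); U,_,V=np.linalg.svd((L-lc).T@(W-wc)); R=V.T@U.T; o=wc-R@lc
print("stand",o,"yaw",np.arctan2(R[1,0],R[0,0]),np.linalg.norm(W-(L@R.T+o),axis=1))
for n,t,s in [("notch",T(565,299),S(254,77))]:
    X=tri([ray("top",t),ray("scene",s)]); print(n,X,"stand",R.T@(X[:2]-o))
X2=onz("top",T(565,299),.229); print("notch@229 top",X2,R.T@(X2[:2]-o)); X3=onz("scene",S(254,77),.229);print("scene",X3,R.T@(X3[:2]-o))
a,b=[onz("top",T(*q),.247)[:2] for q in [(605,232),(535,372)]]; d=R.T@(b-a); print("leg yaw rel",np.arctan2(-d[0],d[1]),np.linalg.norm(d),"mid",R.T@((a+b)/2-o))
print("clip tri",tri([ray("top",T(638,270)),ray("scene",S(160,218))]), "post",onz("top",T(291,235),.097),R.T@(onz("top",T(291,235),.097)[:2]-o))
p=camera_params("wrist");Rw=p["R"];c=-Rw.T@p["t"];from scipy.spatial.transform import Rotation as Ro
Rt=Ro.from_rotvec(current_eef_rot()).as_matrix();print("cam in tool",Rt.T@(c-current_tcp_pos()),"view",Rt.T@Rw.T,p["K"][0,0])
E
```

```text
stand [ 0.51056829 -0.09798081] yaw 0.34246222832888223 [0.00170593 0.00134474 0.00150165 0.00087895]
notch [ 0.52344072 -0.13018775  0.22658146] stand [ 0.00130961 -0.03465937]
notch@229 top [ 0.52356154 -0.13021416  0.229     ] [ 0.00141455 -0.03472482]
scene [ 0.5261884 -0.1279522  0.229    ] [ 0.00464845 -0.03347632]
leg yaw rel 0.7571730838327037 0.06093801190301454 mid [ 0.00037134 -0.03268862]
clip tri [ 0.5397779  -0.18053224  0.13822485] post [ 0.55601978 -0.03157931  0.097     ] [0.06511027 0.04728266]
cam in tool [ 0.06723976  0.00110723 -0.16533725] view [[-7.86623324e-04 -9.69713900e-01 -2.44242365e-01]
 [ 9.99998369e-01 -3.65662812e-04 -1.76887302e-03]
 [ 1.62599041e-03 -2.44243358e-01  9.69712606e-01]] 383.56537767269896
```

```bash
cat >> h.py <<'E'
from scipy.spatial.transform import Rotation as Ro
YAW=0.34246; O=np.array([.51057,-.09798]); RS=np.array([[np.cos(YAW),-np.sin(YAW)],[np.sin(YAW),np.cos(YAW)]])
def sw(x,y,z): return np.array([*(O+RS@np.array([x,y])),z])
CT=np.array([.06724,.0011,-.16534]); VT=np.array([[-7.9e-4,-.969714,-.244242],[1,-3.7e-4,-1.77e-3],[1.6e-3,-.244243,.969713]])
E
python3 - <<'E'
from h import *
tg=sw(0,-.075,.14)
for D in(.27,.33):
 for az in range(0,360,30):
  for el in (15,25,35,45):
    a,e=np.radians(az)+YAW,np.radians(el)
    back=np.array([np.cos(a)*np.cos(e),np.sin(a)*np.cos(e),np.sin(e)]); z=-back
    for roll in(0,90,180,270):
        x0=np.cross(z,[0,0,1]); x0/=np.linalg.norm(x0); y0=np.cross(z,x0); r=np.radians(roll)
        x=np.cos(r)*x0+np.sin(r)*y0; Rc=np.column_stack([x,np.cross(z,x),z])
        Rt=Rc@VT.T; p=tg+D*back-Rt@CT
        if p[2]<.1: continue
        q=inverse_kinematics(p,Ro.from_matrix(Rt).as_rotvec())
        if q is not None: print(D,az,el,roll,p.round(3),np.round(Ro.from_matrix(Rt).as_rotvec(),3),np.abs(q-current_joints()).max().round(2))
E
```

```text
0.27 0 35 180 [ 0.594 -0.147  0.214] [ 2.795  0.485 -1.041] 0.93
0.27 0 35 270 [ 0.6   -0.119  0.193] [ 1.869 -1.145 -0.436] 2.12
0.27 0 45 180 [ 0.581 -0.152  0.223] [ 2.899  0.503 -0.8  ] 0.91
0.27 0 45 270 [ 0.59  -0.123  0.205] [ 1.986 -1.252 -0.324] 2.15
0.27 30 15 0 [ 0.599 -0.096  0.14 ] [ 0.682 -1.477  0.671] 2.59
0.27 30 15 180 [ 0.589 -0.104  0.188] [ 2.172  1.006 -1.276] 0.8
0.27 30 15 270 [ 0.575 -0.084  0.163] [ 1.771 -0.466 -0.272] 1.95
0.27 30 25 0 [ 0.598 -0.097  0.157] [ 0.756 -1.637  0.623] 2.44
0.27 30 25 180 [ 0.583 -0.112  0.202] [ 2.315  1.072 -1.1  ] 0.82
0.27 30 25 270 [ 0.572 -0.088  0.179] [ 1.923 -0.539 -0.207] 1.94
0.27 30 35 0 [ 0.595 -0.1    0.173] [ 0.83  -1.796  0.57 ] 2.2
0.27 30 35 90 [ 0.604 -0.127  0.194] [-0.967 -2.185  1.061] 1.01
0.27 30 35 180 [ 0.575 -0.121  0.214] [ 2.447  1.133 -0.911] 0.83
0.27 30 35 270 [ 0.567 -0.094  0.193] [ 2.073 -0.613 -0.138] 1.93
0.27 30 45 0 [ 0.59  -0.106  0.188] [ 0.903 -1.954  0.51 ] 2.09
0.27 30 45 90 [ 0.597 -0.135  0.206] [-0.988 -2.315  0.867] 1.09
0.27 30 45 180 [ 0.567 -0.131  0.223] [ 2.567  1.189 -0.708]
[... 11101 characters left out ...]
92  0.231] [-1.76  -1.467 -1.   ] 1.85
0.33 240 45 90 [ 0.492 -0.27   0.249] [-2.336  0.333 -0.379] 1.58
0.33 240 45 180 [ 0.52  -0.258  0.266] [-1.723  2.064  0.477] 1.97
0.33 240 45 270 [ 0.541 -0.28   0.248] [-0.107 -2.745 -1.165] 2.31
0.33 270 15 90 [ 0.562 -0.316  0.18 ] [-1.821 -0.14   0.015] 2.2
0.33 270 25 90 [ 0.559 -0.307  0.205] [-1.986 -0.185 -0.028] 2.0
0.33 270 35 90 [ 0.554 -0.295  0.229] [-2.151 -0.231 -0.073] 1.84
0.33 270 35 180 [ 0.574 -0.273  0.248] [-2.141  1.508  0.798] 2.01
0.33 270 45 90 [ 0.549 -0.279  0.249] [-2.314 -0.28  -0.121] 1.62
0.33 270 45 180 [ 0.567 -0.254  0.266] [-2.261  1.592  0.625] 1.77
0.33 300 45 180 [ 0.605 -0.227  0.266] [-2.689  0.987  0.743] 1.7
```

```bash
python3 - <<'E'
from h import *
move_to([.618,-.07,.227],[2.315,1.072,-1.1])
p=camera_params("wrist"); im=get_image("wrist"); np.save("w1.npy",p,allow_pickle=True)
cv2.imwrite("pics/w1.png",im[:,:,::-1])
print(current_t(),current_ft_force(),current_tcp_pos(),proj("wrist",sw(0,-.08,.14),p))
E
```

```text
2.75 [-0.30868806  0.00571207  0.33452939] [ 0.61821403 -0.06885506  0.22699415] [321.75350982 240.55279286]
```

View pics/w1.png

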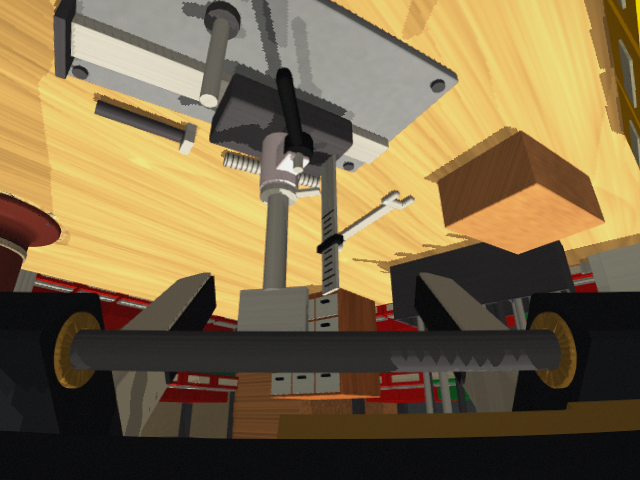

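The upside-down view shows the clip at about (330,243) and the tongue at about (308,193) in front of the strip. I'll zoom in on it.

```bash
python3 - <<'E'
import cv2
im=cv2.imread("pics/w1.png")[165:265,250:360]; cv2.imwrite("pics/w1c.png",cv2.resize(im,None,fx=6,fy=6,interpolation=cv2.INTER_CUBIC))
E
```

```text
(no output)
```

View pics/w1c.png

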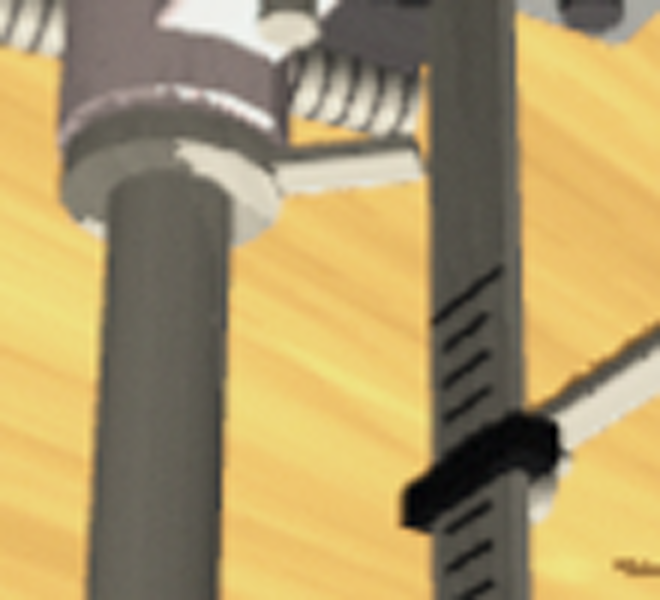

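The crop shows the clip's inner-face centre at about (463,474), the tongue tip's top edge at about (417,166), and the rod edges at 93 and 218 on row 500.

```bash
python3 - <<'E'
from h import *
p=np.load("w1.npy",allow_pickle=True).item()
f=lambda x,y:np.array([250+(x+.5)/6-.5,165+(y+.5)/6-.5])
def st(X): return [*(RS.T@(X[:2]-O)),X[2]]
def onx(uv,x0,pp=p,n="wrist"):
    c,v=ray(n,uv,pp); c=np.array(st(c)); v=np.array([*(RS.T@v[:2]),v[2]]); return c+v*(x0-c[0])/v[0]
print("clip mid",onx(f(463,474),0)); print("clip left(-x,-16) corners",onx(f(404,489),-.016),onx(f(404,528),-.016)); 
print("rod",onx(f(156,500),0),onx(f(165,250),0))
for y in(.73,.757,.79): print("tongue tip top", onx(f(417,166),.036*np.sin(y)), "exp y",-.0345-.036*np.cos(y))
E
```

```text
clip mid [ 0.         -0.08510048  0.14175144]
clip left(-x,-16) corners [-0.016      -0.08451236  0.13820004] [-0.016      -0.08449534  0.14463208]
rod [ 0.         -0.03654323  0.15646953] [ 0.         -0.03611004  0.11819506]
tongue tip top [ 0.02400731 -0.06318678  0.10880722] exp y -0.06132627848441534
tongue tip top [ 0.02472278 -0.06275853  0.1093226 ] exp y -0.06066838236779363
tongue tip top [ 0.02557272 -0.06224978  0.10993483] exp y -0.0598384313634805
```

```bash
cat >> h.py <<'E'
def down(a):  # tool pointing down, tool y at world angle a
    y=np.array([np.cos(a),np.sin(a),0]); z=np.array([0,0,-1.]); return Ro.from_matrix(np.column_stack([np.cross(y,z),y,z])).as_rotvec()
LY=-.0353
E
python3 - <<'E'
from h import *
for h in(0,np.pi):
    print(h)
    for a,y,z in [(.755,LY,.36),(.755,LY,.197),(.35,LY,.2),(0,LY,.2),(0,LY,.235),(0,0,.235),(0,.086,.235)]:
        q=inverse_kinematics(sw(0,y,z),down(YAW+a+h)); print(None if q is None else np.round(q,2))
E
```

```text
0
[-0.03  0.34  0.35  1.51 -0.12  1.31  1.43]
[ 0.17  0.47  0.05  1.78 -0.03  0.9   1.33]
[ 0.1   0.47  0.16  1.78 -0.09  0.91  0.99]
[ 0.04  0.47  0.25  1.78 -0.14  0.91  0.69]
[ 0.01  0.44  0.29  1.73 -0.15  1.    0.7 ]
[-0.07  0.41  0.31  1.78 -0.15  0.98  0.64]
[-0.27  0.35  0.35  1.88 -0.15  0.94  0.49]
3.141592653589793
[-0.46  0.5   1.12  1.52 -0.46  1.4  -1.36]
[-0.39  0.64  0.98  1.79 -0.61  1.05 -1.22]
[-0.44  0.69  1.11  1.79 -0.69  1.11 -1.54]
[-0.48  0.75  1.22  1.79 -0.77  1.17 -1.81]
[-0.5   0.72  1.26  1.74 -0.73  1.24 -1.84]
[-0.58  0.69  1.28  1.79 -0.71  1.21 -1.89]
[-0.79  0.63  1.29  1.89 -0.67  1.15 -2.05]
```

```bash
python3 - <<'E'
from h import *
a=YAW+.755
move_to([.62,-.06,.38],down(a)); move_to(sw(0,LY,.32),down(a))
line_to(sw(0,LY,.198),velocity=.12)
print(current_t(),current_ft_force(),current_tcp_pos()-sw(0,LY,.198))
set_gripper(0.0)
print(current_t(),current_ft_force(),current_ft_torque(),current_grip_width()*93)
z=.198
for i in range(6):
    z-=.001; line_to(sw(0,LY,z),velocity=.02); F=current_ft_force(); print(round(z,4),current_tcp_pos()[2].round(4),F.round(1))
    if F[2]>12: break
cv2.imwrite("pics/s2.png",get_image("scene")[:,:,::-1])
E
```

```text
6.0833 [ 0.25335739  0.21943628 -1.65273089] [ 0.00068397 -0.0001078   0.00068502]
7.3333 [ 0.21636387 -0.24403073  0.07184826] [ 0.15349059 -0.10874924 -0.05623436] 9.989731320015222
0.197 0.1979 [0.2 0.8 5.6]
0.196 0.1978 [-1.5  1.1  9.5]
0.195 0.1977 [-2.4  1.5 13.7]
```

```bash
python3 - <<'E'
from h import *
Z0=.1978
for k in range(1,7):
    line_to(sw(0,LY,Z0+.0015*k),down(YAW+.755*(1-k/6)),velocity=.005)
print(current_t(),current_ft_force().round(1),current_ft_torque().round(2))
line_to(sw(0,LY,Z0+.0344),velocity=.05); sleep(.3)
e=current_tcp_pos()-sw(0,LY,Z0+.0344); print(current_t(),e,current_ft_force().round(1),current_ft_torque().round(2),current_grip_width()*93)
R=Ro.from_rotvec(current_eef_rot()).as_matrix(); print(np.arctan2(R[1,1],R[0,1])-YAW)
im=cv2.cvtColor(get_image("scene"),cv2.COLOR_RGB2BGR); cv2.imwrite("pics/s3.png",im)
o=cv2.imread("pics/s2.png"); B=lambda i:cv2.resize(i[165:245,190:275],None,fx=4.7,fy=5,interpolation=cv2.INTER_CUBIC)
g=np.hstack([B(o),B(im)]); cv2.imwrite("pics/s3c.png",np.clip(g*1.8,0,255).astype(np.uint8)); print(g.shape)
for n,X in [("tip",sw(0,LY-.036,.109+.0344)),("tipx",sw(.004,LY-.036,.109+.0344)),("clip",sw(0,LY-.046,.1434))]: print(n,proj("scene",X))
E
```

```text
11.3917 [ 5.2  2.4 -4.9] [ 0.72 -1.59 -0.05]
12.35 [0.00060317 0.00041823 0.00018266] [ 3.9  3.3 -3.2] [ 0.79 -1.51 -0.04] 10.102270784660663
0.00037782865919938624
(400, 800, 3)
tip [223.17121419 198.31231467]
tipx [222.8191296  199.78955886]
clip [217.54295553 198.16293194]
```

View pics/s3c.png

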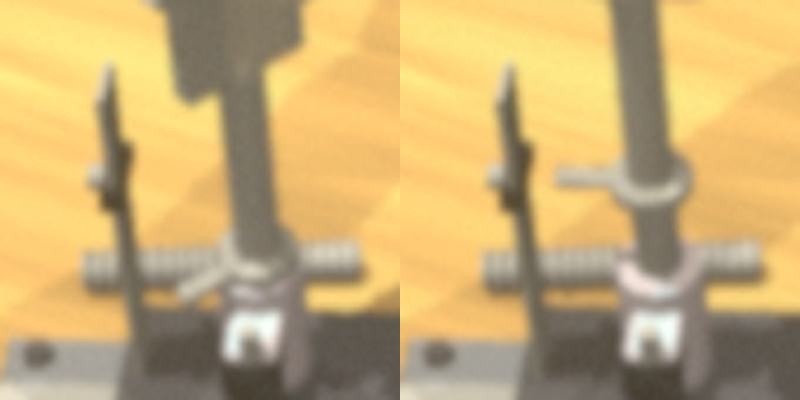

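The right half shows the tongue raised and pointing at the clip, with the tongue tip's mid row at about 178 and the clip spanning 142–212 (mid about 177). That looks level to about 1 mm. I'll check with a numeric profile before sliding.

```bash
python3 - <<'E'
from h import *
im=cv2.imread("pics/s3.png").astype(int).sum(2)
print("cols",list(range(208,232)))
for r in range(190,211): print(r,im[r,208:232])
for x in(-.016,.016):
    for z in(-.0035,.0035): print(x,z,proj("scene",sw(x,LY-.046,.1434+z)).round(1))
for x in(-.004,.004):
    for z in(-.002,.002): print("t",x,z,proj("scene",sw(x,LY-.034,.1434+z)).round(1))
E
```

```text
cols [208, 209, 210, 211, 212, 213, 214, 215, 216, 217, 218, 219, 220, 221, 222, 223, 224, 225, 226, 227, 228, 229, 230, 231]
190 [325 322 295 242 183 155 167 232 299 326 327 327 328 329 329 329 330 333
 336 335 338 339 337 339]
191 [326 320 297 245 193 160 161 223 289 322 329 331 329 329 328 326 328 325
 327 330 329 334 333 335]
192 [324 320 300 254 205 167 156 198 255 292 312 326 332 332 330 329 327 325
 326 325 327 326 328 330]
193 [325 324 305 264 211 169 150 168 202 238 280 312 327 331 330 331 329 324
 330 327 328 326 326 327]
194 [324 321 307 271 218 178 151 138 155 193 247 300 321 327 326 329 329 326
 328 328 328 328 326 325]
195 [321 320 314 278 223 185 152 136 134 163 232 297 321 323 324 324 322 325
 326 324 328 328 327 325]
196 [319 319 311 287 233 184 153 133 128 159 231 294 319 322 324 320 321 320
 324 325 326 327 323 323]
197 [325 326 319 291 237 190 158 135 129 167 240 298 319 318 320 316 315 317
 323 324 329 323 319 316]
198 [332 334 330 298 236 189 160 137 132 188 255 303 319 321 319 312 313 316
 319 326 328 329 321 312]
199 [330 329 321 290 233 187 160 138 149 204 27
[... 716 characters left out ...]
96 263 307 324 331 328 330 329 331
 333 330 327 323 318 312]
207 [326 321 304 266 231 202 167 146 149 189 253 308 326 328 325 325 326 328
 330 327 320 315 308 307]
208 [329 330 319 308 289 255 209 166 156 182 244 299 324 326 325 324 328 325
 325 318 314 306 303 301]
209 [331 330 329 327 317 285 230 181 154 175 238 297 320 324 326 324 321 322
 317 311 305 299 299 300]
210 [330 333 329 329 322 293 242 187 161 169 228 295 322 325 322 320 315 309
 303 299 298 299 296 297]
-0.016 -0.0035 [219.2 193.9]
-0.016 0.0035 [218.8 190.8]
0.016 -0.0035 [216.3 205.6]
0.016 0.0035 [215.8 202.6]
t -0.004 -0.002 [224.8 197.7]
t -0.004 0.002 [224.5 196. ]
t 0.004 -0.002 [224.1 200.7]
t 0.004 0.002 [223.8 198.9]
```

The scene profile agrees with prediction: tongue side face offset +1.7 px, clip offset about +1.7 px, so they are level within about 0.5 mm. Next is the slide.

```bash
python3 - <<'E'
from h import *
Z=.1978+.0344-.0001
def rep():
    P=current_tcp_pos(); F=current_ft_force(); f=RS.T@F[:2]; print(current_t().__round__(2),"st",(RS.T@(P[:2]-O)).round(4),P[2].round(4),"Fst",f.round(1),F[2].round(1)); return f
for y in(-.01,.02,.05,.075): line_to(sw(0,y,Z),velocity=.04); rep()
y=.075
while y<.095:
    y+=.002; line_to(sw(0,y,Z),velocity=.02); f=rep()
    if f[1]<-14: break
sleep(.4); rep()
R=Ro.from_rotvec(current_eef_rot()).as_matrix(); print(np.arctan2(R[1,1],R[0,1])-YAW,current_grip_width()*93)
a=cv2.cvtColor(get_image("scene"),cv2.COLOR_RGB2BGR); cv2.imwrite("pics/s4.png",a); b=cv2.cvtColor(get_image("top"),cv2.COLOR_RGB2BGR); cv2.imwrite("pics/t4.png",b)
A=cv2.resize(a[150:310,170:360],(480,404),interpolation=2); Bt=cv2.resize(b[190:355,262:482],(320,240),interpolation=2)
g=np.zeros((404,800,3),np.uint8); g[:,:480]=A; g[:240,480:]=Bt; cv2.imwrite("pics/f4.png",np.clip(g*1.7,0,255).astype(np.uint8))
print("pred tip",proj("scene",sw(0,.085-.036,.1434)))
E
```

```text
13.18 st [ 0.0006 -0.0126] 0.2329 Fst [ 4.2 -1.1] -3.3
14.08 st [0.0004 0.0158] 0.2331 Fst [ 5.  -3.3] -3.1
14.98 st [0.0004 0.0451] 0.2333 Fst [ 3.7 -5.8] -2.3
15.76 st [0.0004 0.0705] 0.2331 Fst [ 4.7 -2.7] -3.6
16.01 st [0.0004 0.0724] 0.2331 Fst [ 4.8 -4.7] -2.6
16.26 st [0.0003 0.0744] 0.2331 Fst [ 3.9 -4.2] -3.6
16.51 st [0.0003 0.0764] 0.2331 Fst [ 4.2 -4.7] -3.9
16.76 st [0.0003 0.0785] 0.233 Fst [ 5.1 -4.1] -3.6
17.01 st [0.0003 0.0805] 0.233 Fst [ 4.7 -3.5] -3.6
17.26 st [0.0003 0.0826] 0.233 Fst [ 5.6 -4.7] -3.3
17.51 st [0.0003 0.0847] 0.233 Fst [ 4.  -3.9] -3.2
17.76 st [0.0003 0.0867] 0.233 Fst [ 4.1 -3.9] -4.1
18.01 st [0.0003 0.0875] 0.233 Fst [ 4.7 -6.2] -4.4
18.26 st [0.0003 0.0885] 0.2332 Fst [ 4.1 -7.6] -3.9
18.66 st [0.0003 0.0885] 0.2332 Fst [ 4.5 -6.4] -4.4
-0.003322558191164282 9.91916928115433
pred tip [291.55818326 200.20399403]
```

View pics/f4.png

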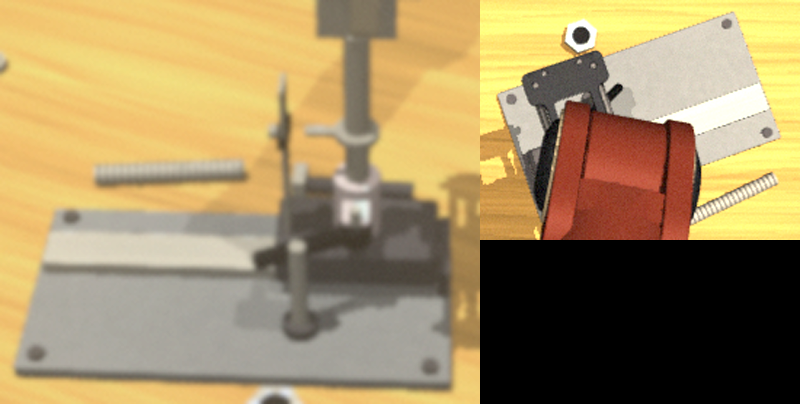

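The lever is swung back to the closed side (tip at (258,258) in the left view) and the nut, bolt and rod are undisturbed. The TCP has crept up about 0.9 mm, and the end-stop contact isn't clear yet. I'll correct the height and press a bit more.

```bash
python3 - <<'E'
from h import *
ZT=.1978+.0344; z=ZT-.0011
def rep():
    P=current_tcp_pos(); F=current_ft_force(); f=RS.T@F[:2]; print(current_t().__round__(2),"st",(RS.T@(P[:2]-O)).round(4),P[2].round(4),"Fst",f.round(1),F[2].round(1)); return f,P
y=.095
for i in range(5):
    y+=.0015; line_to(sw(0,y,z),down(YAW+.0033),velocity=.01); sleep(.1); f,P=rep(); z-=.6*(P[2]-ZT)
    if f[1]<-16: break
sleep(.5); rep()
R=Ro.from_rotvec(current_eef_rot()).as_matrix(); print(np.arctan2(R[1,1],R[0,1])-YAW,current_grip_width()*93)
a=cv2.cvtColor(get_image("scene"),cv2.COLOR_RGB2BGR); cv2.imwrite("pics/s5.png",a)
cv2.imwrite("pics/s5c.png",np.clip(cv2.resize(a[180:270,255:355],None,fx=6,fy=6,interpolation=2)*1.7,0,255).astype(np.uint8))
im=a.astype(int).sum(2)
print("cols",list(range(277,300)))
for r in range(192,212): print(r,im[r,277:300])
print([proj("scene",sw(x,.085+d,.1434+h)).round(1) for x,d,h in [(-.016,-.046,.0035),(.016,-.046,-.0035),(.004,-.034,.002),(.004,-.034,-.002)]])
E
```

```text
19.19 st [0.0003 0.089 ] 0.2323 Fst [ 4.  -9.3] -3.6
19.59 st [0.0002 0.0897] 0.2323 Fst [ 3.3 -9.1] -3.8
19.99 st [0.0002 0.0905] 0.2324 Fst [  3.2 -11. ] -4.6
20.39 st [0.0002 0.0912] 0.2324 Fst [  3.6 -11.3] -4.2
20.79 st [0.0002 0.092 ] 0.2324 Fst [  3.3 -13.1] -3.8
21.29 st [0.0002 0.092 ] 0.2324 Fst [  4.1 -12.9] -3.2
-0.002235202530563807 9.752032703250222
cols [277, 278, 279, 280, 281, 282, 283, 284, 285, 286, 287, 288, 289, 290, 291, 292, 293, 294, 295, 296, 297, 298, 299]
192 [340 339 324 280 219 203 248 302 329 339 336 331 317 310 304 304 302 299
 298 296 296 293 295]
193 [338 336 321 277 222 202 241 292 324 334 332 325 320 312 312 309 307 305
 304 301 299 299 298]
194 [334 332 322 277 221 190 214 265 305 330 329 323 318 315 313 313 311 310
 308 307 307 306 302]
195 [330 330 316 277 222 179 181 222 280 311 320 317 315 316 316 315 313 314
 316 311 312 310 307]
196 [325 325 313 270 220 174 154 190 255 295 309 309 310 313 312 314 314 317
 314 314 312 314 310]
197 [326 323 305 264 214 168 148 175 241 283 299 301 303 306 305 311 311 311
 313 312 316 314 314]
198 [326 320 294 24
[... 759 characters left out ...]
 304 301 301]
206 [319 295 236 170 126 126 166 231 285 307 313 315 313 311 314 310 315 312
 314 314 311 316 317]
207 [317 294 234 167 127 124 172 241 289 308 313 313 312 313 311 314 313 312
 313 313 310 311 313]
208 [308 286 243 185 147 141 176 240 287 303 307 305 305 308 310 311 312 311
 309 311 311 313 310]
209 [300 288 257 220 189 161 179 237 281 300 301 303 305 303 304 305 306 307
 310 309 309 310 309]
210 [294 291 281 266 230 189 187 231 276 292 298 300 300 299 300 300 303 303
 305 305 303 306 307]
211 [298 300 295 283 244 202 185 228 272 292 304 302 302 298 297 300 299 298
 302 302 299 302 302]
[array([286.5, 192.6]), array([285.2, 207.6]), array([292.5, 200.9]), array([292.6, 202.6])]
```

View pics/s5c.png

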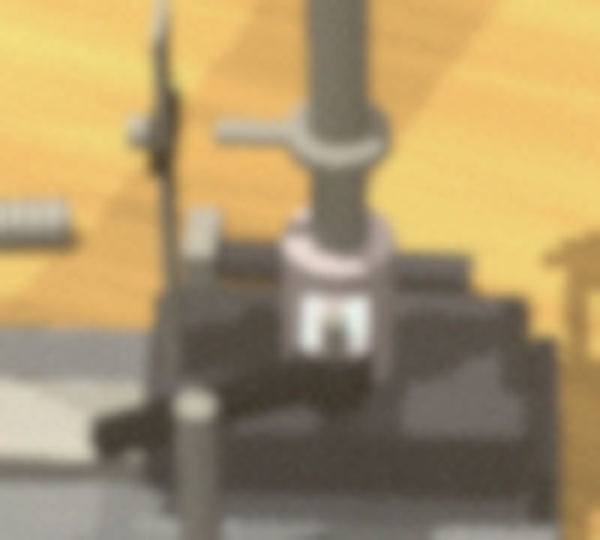

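The lever lies swung back and the tongue is still opposite the clip; both are offset about +1.5 px, so they are level. Now I'll measure the carriage's travel in s3, s4 and s5, because the TCP reading suggests some slip or compliance.

```bash
python3 - <<'E'
from h import *
def onx(uv,x0=0):
    c,v=ray("scene",uv); c=np.array([*(RS.T@(c[:2]-O)),c[2]]); v=np.array([*(RS.T@v[:2]),v[2]]); return c+v*(x0-c[0])/v[0]
def edges(n,r,lo,hi):
    g=cv2.imread(f"pics/{n}.png").astype(float).sum(2)[r-1:r+2].mean(0); d=np.diff(g)[lo:hi]; i=d.argmin()+lo; j=d.argmax()+lo
    sub=lambda k,s:(lambda a,b,c:k+.5+.5*(a-c)/(a-2*b+c))(*[s*np.diff(g)[k+m] for m in(-1,0,1)])
    return sub(i,-1),sub(j,1)
for n,rows,lo,hi in [("s3",(180,187,190),230,255),("s4",(182,190,195),298,325),("s5",(182,190,195),298,325)]:
    for r in rows:
        a,b=edges(n,r,lo,hi); print(n,r,round(a,2),round(b,2),onx(((a+b)/2,r)).round(4))
f=lambda x,y:(255+(x+.5)/6-.5,180+(y+.5)/6-.5)
X=onz("scene",f(97,430),.089); print("lever tip",RS.T@(X[:2]-O))
# carriage right top edge / stop
for q in [(525,300),(527,345)]: X=onz("scene",f(*q),.054); print("carr end",RS.T@(X[:2]-O))
E
```

```text
s3 180 235.69 245.77 [-0.     -0.0368  0.1854]
s3 187 236.54 246.55 [-0.     -0.0366  0.1701]
s3 190 236.79 246.68 [ 0.     -0.0368  0.1634]
s4 182 305.22 315.97 [0.     0.0823 0.1851]
s4 190 305.73 316.0 [0.     0.0827 0.1676]
s4 195 305.75 316.17 [0.     0.0829 0.1565]
s5 182 305.28 316.12 [0.     0.0825 0.1851]
s5 190 305.94 315.91 [0.     0.0828 0.1676]
s5 195 305.74 316.07 [0.     0.0828 0.1565]
lever tip [0.07276178 0.01691551]
carr end [-0.0244673   0.13990943]
carr end [-0.00425759  0.14069477]
```

The carriage is at the same place in s4 and s5 even though I pushed harder, so it is on the end stop. The lever is back, the height is steady at 0.2324, and time is about 21.5 s, so I'm handing in.

```bash
python3 -c "
from h import *
print(current_t(),current_tcp_pos(),current_ft_force(),current_grip_width()*93); sign_off()"
```

```text
21.3417 [ 0.47988    -0.0113032   0.23238326] [  8.65960982 -11.05433705  -3.4229976 ] 9.425155136404875
the job is handed in; nothing more can be done
```

I gripped the leg by its V-notched plate and seated it fully down as a height reference. I then turned it about 0.755 rad to line up with the carriage, raised it 34.4 mm to the clip, and slid the carriage to the end stop. The post swung the lever back as it went. I handed in at 21.3 s, still gripping and pushing with about 13 N.

**What the last checks showed:**
- **Tongue height:** it was level with the clip to about 0.2 px in the scene view, roughly 0.5 mm. The tool's height reading was within 0.2 mm of target.
- **Alignment:** tool yaw was within about 0.002 rad of the stand's estimated yaw.
- **End stop:** the carriage did not move when I pushed harder, and images put it at y ≈ 83 mm. I take that as the 85 mm stop, since the images also read about 2 mm low at the start.
- **Lever and hardware:** the lever looked fully swung back, though I did not measure its angle precisely. The nut, bolt and rod piece looked undisturbed.

**What disagreed:**
- **Height during the slide:** the tool crept up about 0.9 mm, so the leg may have been up to 1 mm high while the lever closed. I corrected it before handing in.
- **Tool ahead of the leg:** at the stop the tool read y = 92 mm, ahead of the leg's axis. The pads probably slipped about 7 mm along the plate while pressing, but the grip was still on the plate.
- **Grip width:** it read 9.4 mm at the end, against 10.0 mm when I first closed on the plate.

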